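Seat the trim panel clips in order

ROBOT

A 6-joint arm with a two-finger parallel gripper is mounted at the origin on the work surface. World frame = base frame: x ahead of the robot, y to its left, z up, the work surface at z = 0. Lengths are in mm, angles in degrees, forces in N, time in s.
With the tool pointing down it reaches from about 350 to 850 mm from the base axis. Payload 8.1 kg.
Tool frame: the origin (TCP) lies at the very end of the fingers, on their centre line; the grasp point (between the pads) lies 19 mm behind it; z points along the fingers, y is the direction in which the jaws open and shut (so a half turn about z gives the same grasp; the last joint's range is limited). The gripper opens to 85 mm and grips with 20 to 120 N. Pads are 22 mm wide; open, the fingers measure 114 mm over their backs; the gripper's body (76 mm by 85 mm) begins 54 mm behind the grasp point. The pads swing forward as they close: fully open they stand 13 mm farther back than shut.
Start: joints at [65.18, 7.471, 85.268, -0, 87.261, -4.893], TCP at [204.477, 564.087, 231.292] pointing down, gripper open.
Joint ranges: [-169.43, 169.43], [-51.17, 129.36], [1.28, 143.12], [-76.62, 256.62], [0, 156.53], [-152.29, 152.29]. Speed limits (degrees/s): [136.94, 136.94, 159.86, 180, 180, 180].

INTERFACE

Orientations are given as [roll, pitch, yaw] about the fixed x, y, z axes, in that order (R = Rz(yaw) Ry(pitch) Rx(roll)).
In Python, from bench import sensors, viewer, job gives the robot as it stands.
- The arm moves only by the shell command python3 -m pendant 'ROWS' [FORCE]. ROWS is JSON, one flat list of numbers, 5 for each row, row after row: the shift along the world's x, y, z in mm, then the turn about the world's z in rad, then the finger opening in mm, from 0 to 85.4. In form: [x, y, z, twist, hand, x, y, z, twist, hand, ...]. A call has 1 to 12 rows; each row shifts and turns the pose as measured when the row begins; what a row does not reach is not made up. A row lasts 1/12 s, in which the tool goes at most 41.7 mm and 7.16 degrees, less where a joint would pass 70% of its speed; a pose out of reach is approached as far as the arm can. A call with a gripper value outside its range is refused whole. The fingers move at their own pace and stop on an object; FORCE is the grip in N (left out, the last holds). Time passes only in rows, so rows that do not move let the fingers close. It gives the time, the measured TCP pose, the force and the opening at its end, in the units of the state.
- sensors.sense(): the state, without advancing time (a new reading comes with each control period).
- viewer.snapshot(name): name is "scene" or "top" or "wrist"; returns a dict with "frame" (480x640x3 uint8, blue, green, red), "z_map" (480x640 float32, mm along the optical axis (not along the pixel's ray), 0 where there is no reading), "fx", "fy", "cx", "cy" (pixels), "view" (4x4, takes a point from world to camera coordinates). Camera axes: x right, y down, z forward; pixel columns grow to the right and rows downward; lengths in mm; the calibration is good to about 2 mm. The wrist camera is an equidistant fisheye: a pixel r from the principal point sees the ray r / f radians off the axis. A picture is of the moment at which its call begins.
- job.hand_in(): hands the job in, once; it reports no verdict.
The state is a dict: "time": time; "joint_pos": joint angles; "qd": joint speeds; "joint_efforts": joint torques, N m; "tool_pos": TCP position; "tcp_rot": TCP orientation; "ft_force": force on the tool from outside, world axes, zero at the start; "wrist_torque": the same for the moment, N m; "finger_gap": finger opening in mm.
Only numpy, scipy, OpenCV 4.12 (cv2) and the standard library are available. Lean on these libraries where they do the work, as an engineer would, in place of code of your own. Each camera call takes 0.05 s, during which the arm holds its last target.

TASK

Seat the clips of the car trim panel by pushing them down with closed fingers, each fully home on its collar: first the square one, then the long narrow one, then the large round one. Leave the small round clip standing up, do not pull any clip upward, and leave the jar, tape and trim fork where they are.

Things in the scene. Friction and masses are not known exactly. Their poses are not given: they have to be found in the camera images.
- panel: fixed grey felt-backed car trim panel, about 170 x 340 mm, one end rounded (+y), on two battens; flat top 48 mm above the bench. Origin under its centre at bench height; x across, y along it, z up. Four white clips stand on it in any order, at least 75 mm apart, each over a black round collar (28 mm across, 2 mm high). The flush black speaker grille and slot are not clips.
- clip_square_top (a point): centre of the top face of the white push clip with a flat SQUARE head 34 x 34 mm; the head is 5 mm thick, on an 8 mm stem. Not pressed (joint 0) the top is 67 mm above the bench; fully home, head resting on its collar, 57 mm above the bench. The point moves with the clip; z is up.
- clip_square (a joint): how far that clip is pressed down, m: 0 standing up, 0.010 fully home against a hard stop; negative means pulled up. Friction of about 5 N resists its motion and it stays where it is left. Starts at 0 to 0.003.
- clip_long_top (a point): centre of the top face of the white push clip with a flat LONG narrow rectangular head 50 x 16 mm; the head is 5 mm thick, on an 8 mm stem. Not pressed (joint 0) the top is 67 mm above the bench; fully home, head resting on its collar, 57 mm above the bench. The point moves with the clip; z is up.
- clip_long (a joint): how far that clip is pressed down, m: 0 standing up, 0.010 fully home against a hard stop; negative means pulled up. Friction of about 5 N resists its motion and it stays where it is left. Starts at 0 to 0.003.
- clip_round_top (a point): centre of the top face of the white push clip with a flat LARGE ROUND head 36 mm across; the head is 5 mm thick, on an 8 mm stem. Not pressed (joint 0) the top is 67 mm above the bench; fully home, head resting on its collar, 57 mm above the bench. The point moves with the clip; z is up.
- clip_round (a joint): how far that clip is pressed down, m: 0 standing up, 0.010 fully home against a hard stop; negative means pulled up. Friction of about 5 N resists its motion and it stays where it is left. Starts at 0 to 0.003.
- clip_small_top (a point): centre of the top face of the white push clip with a flat SMALL ROUND head 18 mm across; the head is 5 mm thick, on an 8 mm stem. Not pressed (joint 0) the top is 67 mm above the bench; fully home, head resting on its collar, 57 mm above the bench. The point moves with the clip; z is up.
- clip_small (a joint): how far that clip is pressed down, m: 0 standing up, 0.010 fully home against a hard stop; negative means pulled up. Friction of about 5 N resists its motion and it stays where it is left. Starts at 0 to 0.002.
- jar: closed glass jar with a steel cap, 60 mm across, 80 mm high, loose on the bench near one end of the panel; origin at the centre of its underside
- tape: roll of paper tape lying flat, 90 mm across, 25 mm high, loose on the bench beyond the panel; origin at the centre of its underside
- pry_tool: black plastic trim fork, 168 mm long, 22 mm wide, 10 mm high, lying along its x, loose on the bench near the other end of the panel; origin at its underside, 1 mm from the middle of its length

How it is judged:
By the outcome, as a careful person would: the job done as asked, in the order asked, and still so for the second after the job is handed in, with the robot touching nothing.
It also fails if it takes over 48 s, if anything falls off the work surface, if the arm or the gripper's body presses on something with over 40 N, if the wrist force passes 120 N, or if a joint passes its speed limit or range.

## Working session

There is one attempt and no reset: what is moved stays moved. The work goes in short steps, Python scripts to look and compute and a shell command to move; the robot and the scene stay as the last step left them, time stands still between calls to the robot, and variables do not carry over. Pictures are saved under pics/ and viewed, and the job is handed in when it is done.

```bash
mkdir -p pics; cat > h.py <<'E'
import numpy as np,cv2
from bench import sensors,viewer,job
def snap(n,f):
    s=viewer.snapshot(n); cv2.imwrite('pics/'+f+'.png',s['frame']); np.save('pics/'+f+'.npy',s,allow_pickle=True); return s
def world(s,u,v,d):
    p=np.array([(u-s['cx'])/s['fx']*d,(v-s['cy'])/s['fy']*d,d,1.]); return (np.linalg.inv(s['view'])@p)[:3]
E
python3 - <<'E'
from h import *
for n in ['top','scene']:
    s=snap(n,n+'1'); print(n,s['fx'],s['fy'],s['cx'],s['cy']);print(s['view'].round(3))
st=sensors.sense();print({k:np.round(v,2) for k,v in st.items()})
E
```

```text
top 502.3816392666868 502.3816392666868 318.71693820696163 245.05537693045204
[[-2.00000e-03 -1.00000e+00  1.40000e-02  6.88600e+00]
 [-9.97000e-01  1.00000e-03 -8.10000e-02  6.07469e+02]
 [ 8.10000e-02 -1.40000e-02 -9.97000e-01  8.50340e+02]
 [ 0.00000e+00  0.00000e+00  0.00000e+00  1.00000e+00]]
scene 571.7108549853587 571.7108549853587 317.6014292673679 244.47609279238603
[[ 4.390000e-01  8.980000e-01 -1.800000e-02 -2.641430e+02]
 [ 7.190000e-01 -3.640000e-01 -5.920000e-01 -3.855930e+02]
 [-5.380000e-01  2.470000e-01 -8.060000e-01  1.507221e+03]
 [ 0.000000e+00  0.000000e+00  0.000000e+00  1.000000e+00]]
{'time': np.float64(0.1), 'joint_pos': array([65.18,  7.51, 85.32,  0.  , 87.26, -4.89]), 'qd': array([-0.06, -0.06, -0.13,  0.01, -0.02, -0.06]), 'joint_efforts': array([ 0.000e+00, -5.710e+01, -5.019e+01, -0.000e+00,  1.000e-02,
       -0.000e+00]), 'tool_pos': array([204.26, 563.64, 230.34]), 'tcp_rot': array([-1.7991e+02, -1.0000e-02,  1.6007e+02]), 'ft_force': array([-0.63,  0.25,  0.21]), 'wrist_torque': array([ 0.01,  0.04, -0.03]), 'finger_gap': np.float64(85.28)}
```

View pics/top1.png

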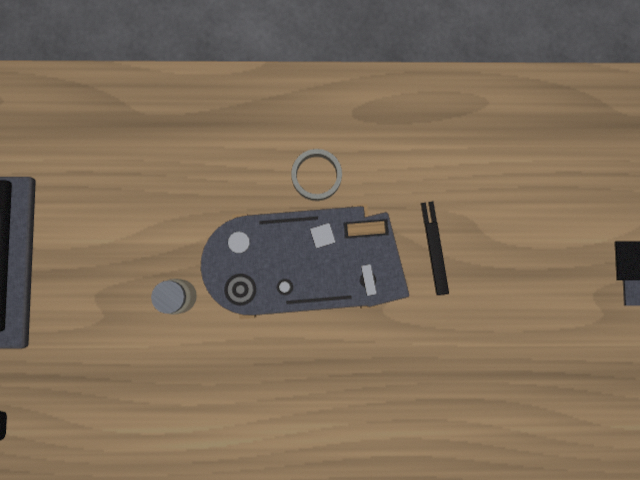

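View pics/scene1.png

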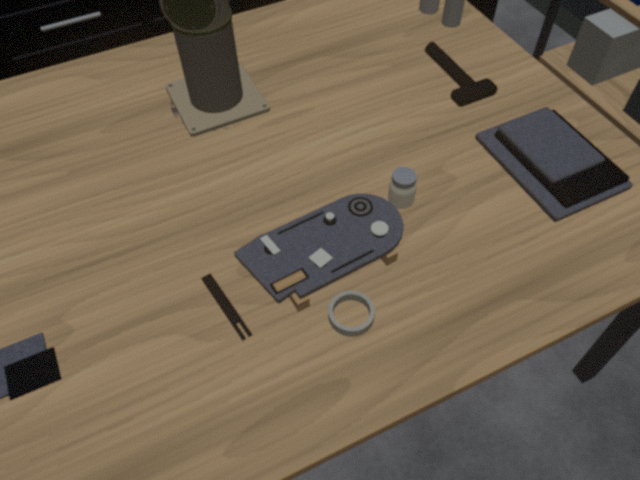

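The top view shows the square clip at about (323,236), the long one at (369,280), the large round one at (239,242) and the small one at (284,287). The jar is at (170,297), the tape at (316,175) and the fork at (435,248). The scene view shows the same clips at (320,257), (270,244), (380,228) and (330,217).

```bash
cat > m.py <<'E'
from h import *
from scipy.optimize import least_squares
def blob(s,u,v,r=22):
    g=s['frame'].min(axis=2); u0,v0=int(u),int(v)
    m=(g>125).astype(np.uint8)
    n,l,st,c=cv2.connectedComponentsWithStats(m)
    k=l[v0,u0]
    ys,xs=np.where(l==k); return c[k],st[k,4],np.median(s['z_map'][ys,xs]),cv2.minAreaRect(np.c_[xs,ys].astype(np.float32))
def proj(s,p):
    q=s['view']@np.r_[p,1]; return np.array([s['fx']*q[0]/q[2]+s['cx'],s['fy']*q[1]/q[2]+s['cy']])
def tri(a,ca,b,cb):
    f=lambda p:np.r_[proj(a,p)-ca,proj(b,p)-cb]
    r=least_squares(f,[450,0,60]); return r.x,r.fun
pts={'square':((323,236),(320,257)),'long':((369,280),(270,244)),'round':((239,242),(380,228)),'small':((284,287),(330,216))}
E
python3 - <<'E'
from m import *
a=np.load('pics/top1.npy',allow_pickle=True).item();b=np.load('pics/scene1.npy',allow_pickle=True).item()
for k,(p,q) in pts.items():
    A=blob(a,*p);B=blob(b,*q)
    x,f=tri(a,A[0],b,B[0])
    print(k,A[0].round(1),A[1],B[0].round(1),B[1],'tri',x.round(1),f.round(1),'dTop',world(a,*A[0],A[2]).round(1),'dSc',world(b,*B[0],B[2]).round(1),A[3][1:])
for n,u,v in [('jar',170,297),('tape',296,175),('fork',436,260),('panel',300,260)]:
    print(n,world(a,u,v,a['z_map'][v,u]).round(0))
E
```

```text
square [322.3 235.3] 401 [320.2 257.1] 224 tri [620.4  -0.7  61.1] [ 0.6  0.3  0.8 -0. ] dTop [6.206e+02 3.000e-01 6.380e+01] dSc [620.4  -2.4  62. ] ((19.997840881347656, 19.997840881347656), 72.89727020263672)
long [368.4 279.7] 275 [269.7 244.1] 142 tri [546.3 -76.9  60.9] [0.6 0.3 0.8 0. ] dTop [546.7 -75.7  63.7] dSc [546.4 -78.5  62.1] ((29.809654235839844, 9.021342277526855), 78.69007110595703)
round [238.2 242. ] 346 [379.2 227.4] 175 tri [609.2 139.   62.7] [ 0.7  0.3  1.  -0.2] dTop [609.6 140.   64.2] dSc [608.5 137.2  62.5] ((20.0, 20.0), 90.0)
small [284.  286.5] 82 [329.3 215.2] 36 tri [535.2  62.8  63. ] [ 0.7  0.3  0.9 -0.1] dTop [535.8  63.8  65.1] dSc [534.4  61.   62.9] ((9.192387580871582, 9.192388534545898), 45.0)
jar [519. 246.  81.]
tape [734.  46.  12.]
fork [ 582. -202.   12.]
panel [580.  38.  47.]
```

```bash
python3 -m pendant '[0,0,0,0,0, 10,-14,0,0,0, 21,-28,0,0,0, 21,-28,0,0,0, 21,-28,0,0,0, 21,-28,0,0,0, 21,-28,0,0,0, 21,-28,0,0,0, 21,-28,0,0,0, 21,-28,0,0,0, 21,-28,0,0,0, 21,-28,0,0,0]' 40
```

```text
time: 1.1
tool_pos: [423.9, 258.9, 225.3]
tcp_rot: [-179.6, -0.2, 160.8]
ft_force: [0.6, -0.3, 0.0]
finger_gap: 0.1
```

Remaining: (196, -259).

```bash
python3 -m pendant '[20,-27,-5,0,0, 20,-27,-10,0,0, 20,-27,-10,0,0, 20,-27,-10,0,0, 20,-27,-10,0,0, 20,-27,-10,0,0, 20,-27,-10,0,0, 20,-27,-10,0,0, 14,-18,-10,0,0, 8,-10,-5,0,0, 0,0,0,0,0, 0,0,0,0,0]'
python3 - <<'E'
from h import *
s=snap('wrist','w1'); print(s['fx'],s['cx'],s['cy']);print(s['view'].round(3))
st=sensors.sense();print({k:np.round(v,2) for k,v in st.items() if k in('tool_pos','ft_force','tcp_rot','joint_pos')})
E
```

```text
time: 2.1
tool_pos: [613.9, -6.9, 128.2]
tcp_rot: [-179.6, -0.3, 160.3]
ft_force: [-1.0, -0.2, 0.2]
finger_gap: -0.1
371.64829954431775 316.22205733225684 230.68449857566702
[[ 3.37000e-01  9.42000e-01 -8.00000e-03 -1.99250e+02]
 [ 9.03000e-01 -3.21000e-01  2.85000e-01 -5.63827e+02]
 [ 2.66000e-01 -1.03000e-01 -9.58000e-01  1.16779e+02]
 [ 0.00000e+00  0.00000e+00  0.00000e+00  1.00000e+00]]
{'joint_pos': array([ -5.23,  13.89,  88.99,  -0.31,  77.53, -75.46]), 'tool_pos': array([613.69,  -6.68, 128.21]), 'tcp_rot': array([-179.61,   -0.33,  160.3 ]), 'ft_force': array([-1.03, -1.04,  0.48])}
```

View pics/w1.png

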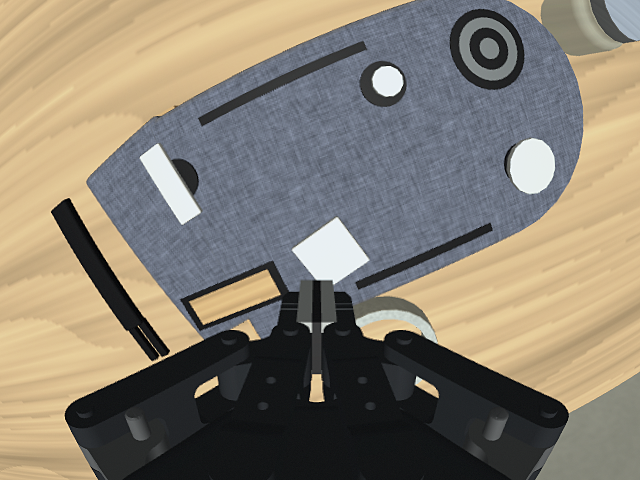

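The wrist view shows the square clip at (330,252), partly touched by the fingertips in the image, the long clip at (170,184), the round one at (531,166) and the small one at (388,81). I'll combine it with the other two views.

```bash
cat >> m.py <<'E'
def projw(s,p):
    q=s['view']@np.r_[p,1]; r=np.hypot(q[0],q[1]); t=np.arctan2(r,q[2])
    return np.array([s['cx']+s['fx']*t*q[0]/r,s['cy']+s['fy']*t*q[1]/r])
def tri3(a,ca,b,cb,w,cw):
    f=lambda p:np.r_[proj(a,p)-ca,proj(b,p)-cb,projw(w,p)-cw]
    r=least_squares(f,[450,0,60]); return r.x,r.fun
def triw(a,ca,w,cw):
    f=lambda p:np.r_[proj(a,p)-ca,projw(w,p)-cw]
    r=least_squares(f,[450,0,60]); return r.x,r.fun
def blobw(s,u,v):
    m=(s['frame'].min(axis=2)>200).astype(np.uint8)
    n,l,st,c=cv2.connectedComponentsWithStats(m); return c[l[v,u]],st[l[v,u],4]
E
python3 - <<'E'
from m import *
a=np.load('pics/top1.npy',allow_pickle=True).item();b=np.load('pics/scene1.npy',allow_pickle=True).item();w=np.load('pics/w1.npy',allow_pickle=True).item()
W={'square':(330,252),'long':(170,184),'round':(531,166),'small':(388,81)}
for k,(p,q) in pts.items():
    A=blob(a,*p);B=blob(b,*q);C=blobw(w,*W[k])
    print(k,C[0].round(0),C[1],*[y.round(1) for y in triw(a,A[0],w,C[0])],*[y.round(1) for y in tri3(a,A[0],b,B[0],w,C[0])])
s=w
print(projw(w,[613.7,-6.7,128.2]))
E
```

```text
square [331. 253.] 2799 [ 6.211e+02 -6.000e-01  5.650e+01] [ 0.5  0.1  0.2 -0. ] [ 6.199e+02 -5.000e-01  5.990e+01] [ 0.4  0.6  0.8  0.1 -0.   0.1]
long [169. 184.] 1850 [546.2 -75.4  65.8] [-0.   0.3  0.   0.1] [546.2 -77.2  61.7] [ 0.8  0.3  0.6 -0.2  0.1  0. ]
round [532. 166.] 1911 [609.8 141.   58.4] [-0.1  0.2 -0.   0.1] [608.8 139.2  61.7] [0.7 0.6 0.9 0.  0.1 0.1]
small [387.  81.] 708 [534.5  63.8  58.2] [0.2 0.8 0.2 0.2] [534.6  62.9  62.4] [ 0.7  0.7  0.9 -0.1  0.   0.1]
[316.66447267 298.62115779]
```

```bash
python3 -m pendant '[4,4,-10,0,0, 3,2,-15,0,0, 0,0,-15,0,0, 0,0,-10,0,0, 0,0,-3,0,0, 0,0,0,0,0]'
```

```text
time: 2.65
tool_pos: [620.3, 6.0, 71.5]
tcp_rot: [-179.7, -0.2, 160.6]
ft_force: [-0.0, 0.3, -0.4]
finger_gap: -0.1
```

```bash
python3 -m pendant '[0,-3,0,0,0, 0,-3,0,0,0, 0,0,0,0,0]'; python3 -m pendant '[0,0,-3,0,0, 0,0,-3,0,0]';  python3 -m pendant '[0,0,-3,0,0, 0,0,-2,0,0]'
```

```text
time: 2.9
tool_pos: [620.0, 0.7, 71.6]
tcp_rot: [-179.7, -0.3, 160.8]
ft_force: [-0.5, -0.2, -0.6]
finger_gap: -0.0
time: 3.07
tool_pos: [621.5, 0.1, 67.5]
tcp_rot: [-179.7, -0.1, 160.7]
ft_force: [0.2, -0.2, -0.3]
finger_gap: -0.0
time: 3.23
tool_pos: [622.1, -0.2, 62.8]
tcp_rot: [-179.8, 0.0, 160.7]
ft_force: [-2.9, 0.8, 5.3]
finger_gap: -0.3
```

Contact at 5 N, so the clip is sliding. I'll keep going to the stop.

```bash
python3 -m pendant '[0,0,-2,0,0, 0,0,-2,0,0]'; python3 -m pendant '[0,0,-2,0,0]'; python3 -m pendant '[0,0,-2,0,0]';  python3 -m pendant '[0,0,-2,0,0]'
```

```text
time: 3.4
tool_pos: [622.1, -0.2, 59.3]
tcp_rot: [-179.8, 0.0, 160.7]
ft_force: [-2.3, -1.1, 5.4]
finger_gap: -0.5
time: 3.48
tool_pos: [622.1, -0.2, 57.5]
tcp_rot: [-179.8, 0.0, 160.7]
ft_force: [-3.0, 0.2, 4.3]
finger_gap: 0.0
time: 3.57
tool_pos: [622.1, -0.2, 55.6]
tcp_rot: [-179.8, 0.0, 160.7]
ft_force: [-2.6, -0.0, 5.0]
finger_gap: 0.2
time: 3.65
tool_pos: [622.3, -0.2, 54.6]
tcp_rot: [-179.8, 0.0, 160.7]
ft_force: [-13.3, 1.3, 25.5]
finger_gap: -0.1
```

```bash
python3 -m pendant '[0,0,-2,0,0]'; python3 -m pendant '[0,0,-2,0,0]'; python3 -m pendant '[0,0,0,0,0]'
```

```text
time: 3.73
tool_pos: [622.3, -0.2, 54.6]
tcp_rot: [-179.8, 0.0, 160.7]
ft_force: [-15.2, 1.3, 26.3]
finger_gap: -0.0
time: 3.82
tool_pos: [622.3, -0.2, 54.7]
tcp_rot: [-179.7, -0.0, 160.7]
ft_force: [-12.6, -0.1, 20.3]
finger_gap: -0.1
time: 3.9
tool_pos: [622.4, -0.2, 55.5]
tcp_rot: [-179.7, 0.0, 160.7]
ft_force: [-0.3, 0.4, 0.6]
finger_gap: -0.3
```

Hard stop reached: the position held at 54.6 with 26 N. Next I lift and move to the long clip, (-76, -76).

```bash
python3 -m pendant '[0,0,5,0,0, 0,0,15,0,0, 0,0,20,0,0, -10,-10,5,0,0, -15,-15,0,0,0, -15,-15,0,0,0, -15,-15,0,0,0, -12,-12,0,0,0, -5,-5,0,0,0, 0,0,0,0,0, 0,0,0,0,0]'
python3 - <<'E'
from m import *
a=snap('top','top2');b=snap('scene','scene2')
print(sensors.sense()['tool_pos'])
E
```

```text
time: 4.82
tool_pos: [549.0, -74.0, 102.4]
tcp_rot: [-179.8, 0.2, 160.8]
ft_force: [-0.4, 1.0, -0.2]
finger_gap: -0.1
[549.31064573 -73.51355261 102.3716352 ]
```

View pics/scene2.png

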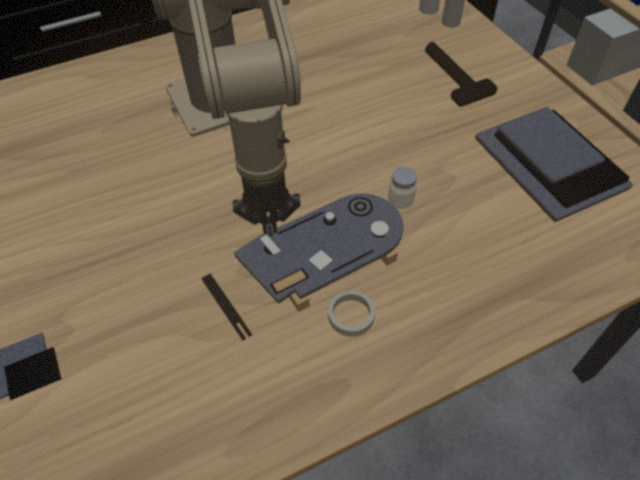

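In the scene view the square clip has dropped to about (320,260), and the fingers are over the long clip at (270,242). Now I descend.

```bash
python3 -m pendant '[-3,-3,-5,0,0, 0,0,-12,0,0, 0,0,-10,0,0, 0,0,-4,0,0, 0,0,0,0,0]'
python3 - <<'E'
from h import *
snap('wrist','w2')
E
```

```text
time: 5.33
tool_pos: [547.4, -74.5, 67.4]
tcp_rot: [-179.8, 0.2, 161.0]
ft_force: [-0.4, -0.3, -0.2]
finger_gap: -0.1
```

View pics/w2.png

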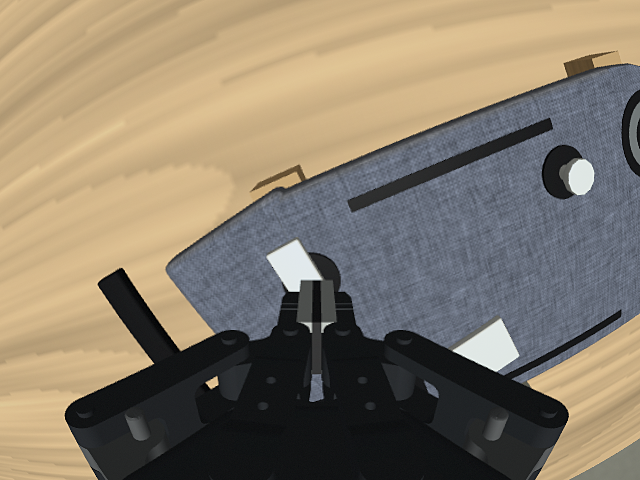

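The wrist view shows the long head running from its end at (283,247) to under the fingertips at (317,285). I'll check by projecting the estimated head centre and fingertip point into it.

```bash
python3 - <<'E'
from m import *
w=np.load('pics/w2.npy',allow_pickle=True).item()
a=np.load('pics/top1.npy',allow_pickle=True).item()
A=blob(a,369,280); 
bx=cv2.boxPoints(A[3]); P=np.array([world(a,*q,A[2]) for q in bx]);e=[P[i]-P[(i+1)%4] for i in range(4)];d=max(e,key=np.linalg.norm);d/=np.linalg.norm(d);print(d)
st=sensors.sense();print(st['tool_pos'])
im=w['frame'].copy()
for z in (65,):
  d[2]=0;n=np.array([-d[1],d[0],0]);c=np.array([546.3,-76.5,z])
  poly=[projw(w,c+i*25*d+j*8*n) for i,j in [(1,1),(1,-1),(-1,-1),(-1,1)]]
  cv2.polylines(im,[np.int32(poly)],True,(0,0,255),1)
  cv2.circle(im,tuple(np.int32(projw(w,c))),3,(0,0,255),-1)
cv2.circle(im,tuple(np.int32(projw(w,st['tool_pos']))),3,(0,255,0),-1)
cv2.imwrite('pics/w2b.png',cv2.resize(im[200:340,200:450],None,fx=3,fy=3))
E
```

```text
[-0.97782782 -0.19501187 -0.07630939]
[547.21340307 -74.47351964  67.52440012]
```

View pics/w2b.png

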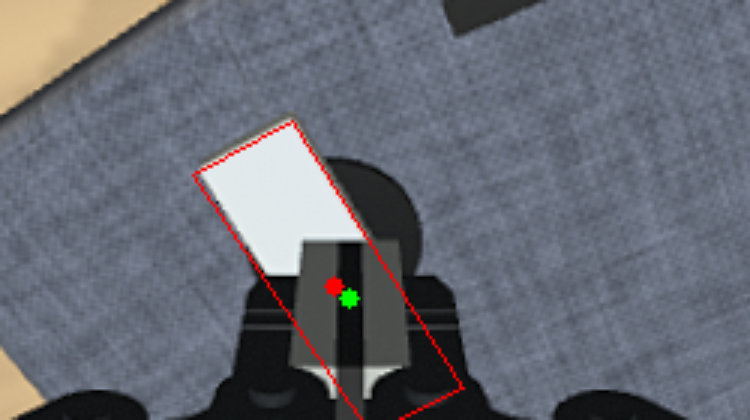

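The outline fits the head, and the fingers sit about 2 mm off its centre. I'll correct that and press.

```bash
python3 -m pendant '[-1,-2,0,0,0, 0,0,-2,0,0, 0,0,-2,0,0, 0,0,-2,0,0]'; python3 -m pendant '[0,0,-2,0,0, 0,0,-2,0,0]'; python3 -m pendant '[0,0,-2,0,0]'; python3 -m pendant '[0,0,-2,0,0]';  python3 -m pendant '[0,0,-2,0,0]'
```

```text
time: 5.72
tool_pos: [546.5, -76.5, 61.9]
tcp_rot: [-179.8, 0.2, 161.0]
ft_force: [-3.0, 0.4, 5.3]
finger_gap: 0.2
time: 5.88
tool_pos: [546.6, -76.5, 58.5]
tcp_rot: [-179.8, 0.2, 161.0]
ft_force: [-3.8, 1.1, 5.6]
finger_gap: -0.1
time: 5.97
tool_pos: [546.5, -76.5, 56.8]
tcp_rot: [-179.8, 0.2, 161.0]
ft_force: [-2.9, 0.7, 4.4]
finger_gap: -0.0
time: 6.05
tool_pos: [546.5, -76.5, 55.0]
tcp_rot: [-179.8, 0.2, 161.0]
ft_force: [-4.0, 0.1, 9.7]
finger_gap: 0.1
time: 6.13
tool_pos: [546.7, -76.5, 54.5]
tcp_rot: [-179.8, 0.2, 161.0]
ft_force: [-15.0, 3.8, 30.9]
finger_gap: -0.1
```

```bash
python3 -m pendant '[0,0,-2,0,0]'; python3 -m pendant '[0,0,-2,0,0, 0,0,0,0,0, 0,0,5,0,0, 0,0,15,0,0, 0,0,20,0,0, 4,10,10,0,0, 6,20,5,0,0, 7,25,0,0,0, 7,25,0,0,0, 7,25,0,0,0, 7,25,0,0,0, 7,25,0,0,0]'; python3 -m pendant '[7,20,0,0,0, 5,15,0,0,0, 3,10,0,0,0, 0,0,0,0,0, 0,0,0,0,0]'
python3 - <<'E'
from h import *
snap('wrist','w3');snap('top','top3');print(sensors.sense()['tool_pos'])
E
```

```text
time: 6.22
tool_pos: [546.8, -76.5, 54.6]
tcp_rot: [-179.8, 0.2, 161.0]
ft_force: [-15.5, 3.8, 26.9]
finger_gap: 0.2
time: 7.22
tool_pos: [596.0, 83.1, 115.4]
tcp_rot: [-179.9, 0.7, 160.5]
ft_force: [-0.3, 0.3, 0.0]
finger_gap: 0.0
time: 7.63
tool_pos: [612.8, 139.9, 115.0]
tcp_rot: [179.9, 0.8, 160.9]
ft_force: [0.5, -0.0, -0.6]
finger_gap: 0.1
[612.63114348 138.99575298 115.04777319]
```

View pics/w3.png

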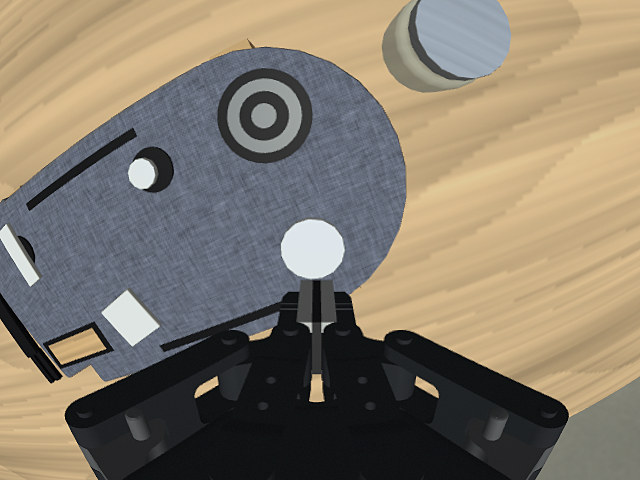

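The wrist view shows the round clip at (312,249) just ahead of the fingertips. The jar at (460,40) is clear of the fingers. The square (130,318) and long (18,255) clips sit low.

```bash
python3 -m pendant '[-3,1,-10,0,0, 0,0,-15,0,0, 0,0,-12,0,0, 0,0,-6,0,0, 0,0,0,0,0]'; python3 -m pendant '[0,0,0,0,0]'
```

```text
time: 8.15
tool_pos: [608.6, 135.5, 68.9]
tcp_rot: [179.9, 0.8, 160.5]
ft_force: [0.2, 0.2, 0.6]
finger_gap: 0.2
time: 8.23
tool_pos: [608.0, 134.8, 68.0]
tcp_rot: [180.0, 0.7, 160.5]
ft_force: [-0.6, 0.6, -0.2]
finger_gap: 0.1
```

```bash
python3 -m pendant '[1,3,0,0,0, 0,2,0,0,0, 0,0,0,0,0]';python3 -m pendant '[0,0,-2,0,0, 0,0,-2,0,0, 0,0,-2,0,0]'; python3 -m pendant '[0,0,-2,0,0, 0,0,-2,0,0]'; python3 -m pendant '[0,0,-2,0,0]'; python3 -m pendant '[0,0,-2,0,0]'
```

```text
time: 8.48
tool_pos: [609.3, 139.7, 68.6]
tcp_rot: [180.0, 0.8, 160.4]
ft_force: [0.3, 0.0, 0.8]
finger_gap: -0.2
time: 8.73
tool_pos: [610.9, 140.4, 64.5]
tcp_rot: [179.9, 1.0, 160.4]
ft_force: [0.6, -0.7, -0.2]
finger_gap: -0.3
time: 8.9
tool_pos: [611.1, 140.5, 61.0]
tcp_rot: [179.9, 1.0, 160.5]
ft_force: [-3.1, -0.2, 5.6]
finger_gap: 0.2
time: 8.98
tool_pos: [611.1, 140.5, 59.2]
tcp_rot: [179.9, 1.0, 160.5]
ft_force: [-2.9, -1.9, 5.0]
finger_gap: 0.4
time: 9.07
tool_pos: [611.0, 140.5, 57.3]
tcp_rot: [179.9, 1.0, 160.5]
ft_force: [-2.0, -0.8, 4.5]
finger_gap: -0.4
```

```bash
python3 -m pendant '[0,0,-2,0,0]'; python3 -m pendant '[0,0,-2,0,0]'; python3 -m pendant '[0,0,-2,0,0]'; python3 -m pendant '[0,0,-2,0,0]'
```

```text
time: 9.15
tool_pos: [611.1, 140.5, 55.5]
tcp_rot: [179.9, 1.0, 160.5]
ft_force: [-1.4, -0.4, 4.7]
finger_gap: 0.3
time: 9.23
tool_pos: [611.2, 140.6, 54.6]
tcp_rot: [179.9, 1.0, 160.5]
ft_force: [-13.5, -3.5, 27.0]
finger_gap: 0.3
time: 9.32
tool_pos: [611.3, 140.5, 54.7]
tcp_rot: [179.9, 1.0, 160.5]
ft_force: [-14.5, -3.4, 26.0]
finger_gap: 0.1
time: 9.4
tool_pos: [611.2, 140.6, 54.7]
tcp_rot: [179.9, 1.0, 160.5]
ft_force: [-12.1, -2.1, 21.1]
finger_gap: 0.0
```

All three clips stopped at 54.6, so they agree with each other. I'll retreat up and away to the side, then compare with the first images.

```bash
python3 -m pendant '[0,0,0,0,0, 0,0,5,0,0, 0,0,15,0,0, 0,0,25,0,0, 0,0,30,0,0, 0,0,30,0,0, -10,20,20,0,0, -20,30,10,0,0, -20,30,0,0,0, -20,30,0,0,0, -20,30,0,0,0, -20,30,0,0,0]';python3 -m pendant '[-20,30,0,0,0, -20,30,0,0,0, -20,30,0,0,0, -20,30,0,0,0, -20,30,0,0,0, -10,15,0,0,0, 0,0,0,0,0, 0,0,0,0,0]'
python3 - <<'E'
from m import *
a=snap('top','top4');b=snap('scene','scene4')
a0=np.load('pics/top1.npy',allow_pickle=True).item();b0=np.load('pics/scene1.npy',allow_pickle=True).item()
for k,(p,q) in pts.items():
    r=[]
    for A_,B_ in ((a0,b0),(a,b)):
        A=blob(A_,*p);B=blob(B_,*q)
        x,f=tri(A_,A[0],B_,B[0]); r.append((A[0].round(1),B[0].round(1),x.round(1),'dz top/scene',world(A_,*A[0],A[2])[2].round(1),world(B_,*B[0],B[2])[2].round(1)))
    print(k,*r,sep='\n  ')
d=np.abs(a['frame'].astype(int)-a0['frame']).max(2); d[:230]*=1
for n,(x0,y0,x1,y1) in {'jar':(145,270,195,320),'tape':(285,145,350,205),'fork':(415,195,455,300),'small':(270,273,299,302)}.items(): print(n,(d[y0:y1,x0:x1]>40).sum())
print(sensors.sense()['tool_pos'],sensors.sense()['time'])
E
```

```text
time: 10.4
tool_pos: [499.8, 309.2, 196.2]
tcp_rot: [179.8, 1.1, 159.7]
ft_force: [0.4, -0.1, -0.3]
finger_gap: -0.3
time: 11.07
tool_pos: [377.9, 488.1, 196.3]
tcp_rot: [179.5, 1.1, 160.2]
ft_force: [-0.4, -0.6, -1.3]
finger_gap: -0.1
square
  (array([322.3, 235.3]), array([320.2, 257.1]), array([620.4,  -0.7,  61.1]), 'dz top/scene', np.float64(63.8), np.float64(62.0))
  (array([322.2, 235.7]), array([320.2, 259.5]), array([620.5,  -0.7,  53. ]), 'dz top/scene', np.float64(55.4), np.float64(54.0))
long
  (array([368.4, 279.7]), array([269.7, 244.1]), array([546.3, -76.9,  60.9]), 'dz top/scene', np.float64(63.7), np.float64(62.1))
  (array([367.8, 279.8]), array([270.1, 246.6]), array([546.2, -76.9,  52.4]), 'dz top/scene', np.float64(55.4), np.float64(53.8))
round
  (array([238.2, 242. ]), array([379.2, 227.4]), array([609.2, 139. ,  62.7]), 'dz top/scene', np.float64(64.2), np.float64(62.5))
  (array([239. , 242.4]), array([378.9, 230.1]), array([609.3, 139. ,  53.8]), 'dz top/scene', np.float64(55.5), np.float64(54.1))
small
  (array([284. , 286.5]), array([329.3, 215.2]), array([535.2,  62.8,  63. ]), 'dz top/scene', np.float64(65.1), np.float64(62.9))
  (array([284. , 286.5]), array([329.3, 215.2]), array([535.2,  62.8,  63. ]), 'dz top/scene', np.float64(65.0), np.float64(64.1))
jar 0
tape 0
fork 0
small 0
[378.7937185  487.02670137 196.28892909] 11.1667
```

View pics/top4.png

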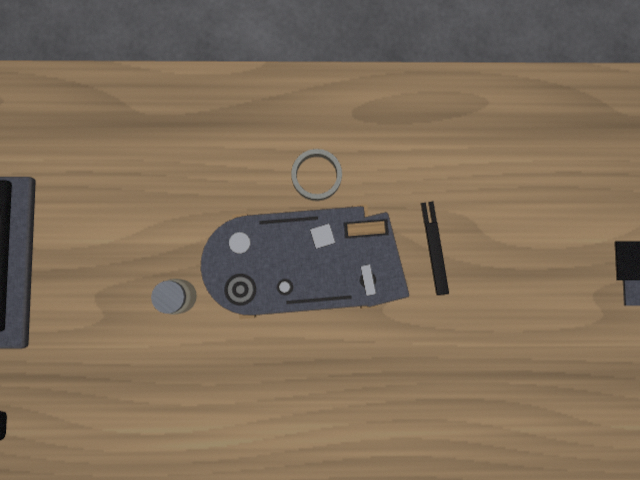

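View pics/scene4.png

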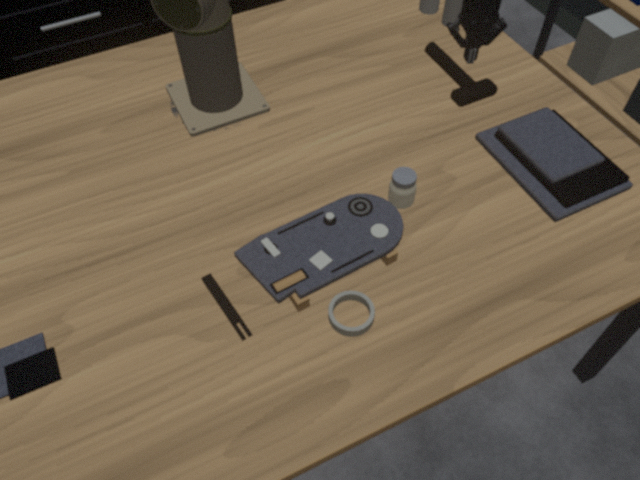

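The three clips are equally low in both views: square (322,236), long (368,280) and round (239,242) in the top view. The small clip at (284,287) and the loose things haven't changed, and the arm is clear.

```bash
python3 -c "
from bench import job
print(job.hand_in())"
```

```text
the job is handed in; nothing more can be done
None
```

I pressed the square, long and large round clips home in that order with closed fingers, and handed the job in at about 11 s of the 48 s allowed. The hand-in gives no verdict.

- **Seating:** Each clip slid at about 5 N and then met a hard stop. All three stopped at the same TCP height, 54.6 mm, with about 20–31 N of upward force and no further travel.
- **Heights:** Both cameras show the three tops level with each other, about 55.4 mm in the top view and 54.0 mm in the scene view. That is 8–8.5 mm lower than at the start.
- **Disagreement:** These heights read about 2–3 mm below the 57 mm in the text. The small clip, which I didn't press, also reads low (63–65 mm, against 65–67 mm in the text). I therefore take it as a calibration offset.
- **Left alone:** The small clip, jar, tape and fork show no change in the top view. The small clip's scene-view depth read 1.2 mm higher than before, but its pixel positions are identical in both views, so I take that as noise.

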